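# Sweep the lock cylinders into the bench tray

## Task

Sort the bench: with closed fingers, sweep the two lock cylinders along the worktop through the open mouth of the tray, until both lie flat and wholly inside it, a centimetre or more behind the mouth. Push them gently and never grip, lift or tip them, and leave the padlock, the two jaw blocks and the loupe where they are.

Things in the scene. Friction and masses are not known exactly. Their poses are not given: they have to be found in the camera images.
- tray: open-fronted aluminium tray fixed at the right of the worktop: three rails 28 mm high, 6 thick, round a space 220 wide (x -110 to 110 mm) and 160 deep (y -80 mm at the back rail to +80 at the mouth). No floor or sill (the liner is paper-thin): parts slide in along the worktop. The mouth faces its +y = world +y within 0.25 rad. Origin: centre of the space, worktop height
- tray_mouth (a point): middle of the tray's mouth line, at worktop height; the side rails end there, 110 mm either side, with rounded ends
- cylinder_a: profile lock cylinder lying on its broad side on the worktop, 62 long (its x) x 33 (its y) x 17 mm high, about 0.16 kg; narrow notch across its middle. Origin: centre of its underside. At the start its long axis is within 0.35 rad of world x
- cylinder_b: second profile lock cylinder lying on its broad side on the worktop, 62 long (its x) x 33 (its y) x 17 mm high, about 0.16 kg; narrow notch across its middle. Origin: centre of its underside. At the start its long axis is within 0.35 rad of world x. Same shape as cylinder_a
- padlock: bystander: padlock lying flat, 62 (x) x 40 x 18 mm, with a solid body 34 mm long and a shackle; origin: middle of its outline, at the underside. It lies in one row with the two cylinders, in any order (the three lie at x about 0.43, 0.52 and 0.61, y 0.06 to 0.11). Loose; not to be moved
- jaw_block_a: bystander: grooved steel jaw block, 40 (x) x 26 (y) x 19 mm high, origin at the centre of its underside; about 0.12 m left of the row, at the far side. Loose; not to be moved
- jaw_block_b: bystander: smaller grooved steel jaw block, 34 x 22 x 16 mm, origin at the centre of its underside; about 0.13 m left of the row (farther from the tray), at the near side. Loose; not to be moved
- loupe: bystander: black eye loupe, a cup 35 mm across and 28 mm high, origin at the centre of its underside; near the front edge of the worktop. Loose; not to be moved
- cylinder_a_end1 (a point): middle of one end face of cylinder_a, 8 mm above the worktop when lying, at -31 mm along its x axis from its origin
- cylinder_a_end2 (a point): middle of one end face of cylinder_a, 8 mm above the worktop when lying, at +31 mm along its x axis from its origin
- cylinder_b_end1 (a point): middle of one end face of cylinder_b, 8 mm above the worktop when lying, at -31 mm along its x axis from its origin
- cylinder_b_end2 (a point): middle of one end face of cylinder_b, 8 mm above the worktop when lying, at +31 mm along its x axis from its origin
Mind the look-alikes: they are no part of the job. Leave any orange look-alike of the cylinder_a alone.

How it is judged:
At the end, for the whole second after the job is handed in: Both cylinders lie between the tray's rails, end points at least 10 mm and origins at least 25 mm inside the mouth line, flat on the worktop (within 6 mm and 0.15 rad) and at rest; padlock, both jaw blocks and loupe are within 25 mm of where they started (y of cylinder_a_end1 in the frame of tray between -0.082 and 0.07 m and x of cylinder_a_end1 in the frame of tray between -0.112 and 0.112 m and y of cylinder_a_end2 in the frame of tray between -0.082 and 0.07 m and x of cylinder_a_end2 in the frame of tray between -0.112 and 0.112 m and y of each of cylinder_a, cylinder_b in the frame of tray below 0.055 m and height (world z) of each of cylinder_a, cylinder_b below 0.006 m and angle between each of cylinder_a, cylinder_b's own z axis and vertical below 0.15 rad and linear speed of each of cylinder_a, cylinder_b below 0.02 m/s and y of cylinder_b_end1 in the frame of tray between -0.082 and 0.07 m and x of cylinder_b_end1 in the frame of tray between -0.112 and 0.112 m and y of cylinder_b_end2 in the frame of tray between -0.082 and 0.07 m and x of cylinder_b_end2 in the frame of tray between -0.112 and 0.112 m and distance of each of padlock, jaw_block_a, jaw_block_b, loupe from where it was at the start of the episode below 0.025 m); the robot touches nothing.
It fails at once if a lock cylinder is lifted or carried off the worktop, tipped over or stood on end (height (world z) of any of cylinder_a, cylinder_b above 0.012 m or angle between any of cylinder_a, cylinder_b's own z axis and vertical above 0.4 rad).
It fails at once if a lock cylinder is gripped or squeezed (more than 35 N between the fingers and it) (contact force between the fingers and cylinder_a above 35 N or contact force between the fingers and cylinder_b above 35 N).
It fails at once if the padlock, a jaw block or the loupe is pushed more than 25 mm from its place, or lifted or tipped (distance of any of padlock, jaw_block_a, jaw_block_b, loupe from where it was at the start of the episode above 0.025 m or angle between any of padlock, jaw_block_a, jaw_block_b, loupe's own z axis and vertical above 0.4 rad).
It also fails if it takes over 64 s, if anything falls off the work surface, if the arm or the gripper's body presses on something with over 40 N, if the wrist force passes 120 N, or if a joint passes its speed limit or range.

## Robot

A 6-joint arm with a two-finger parallel gripper is mounted at the origin on a cart in front of the work surface, level with it; the furniture and walls round the work are solid. World frame = base frame: x ahead of the robot, y to its left, z up, the work surface at z = 0. Lengths are in m, angles in rad, forces in N, time in s.
With the tool pointing down it reaches from about 0.375 to 0.975 m from the base axis. Payload 3.8 kg.
Tool frame: the origin (TCP) lies midway between the tips of the shut fingers; the grasp point (between the pads) lies 19 mm behind it; z points along the fingers, y is the line along which they close (so a half turn about z gives the same grasp; the last joint's range is limited). The gripper opens to 85 mm and grips with 20 to 120 N. Pads are 22 mm wide; open, the fingers measure 114 mm over their backs; the gripper's body (76 mm by 85 mm) begins 54 mm behind the grasp point. The pads swing forward as they close: fully open they stand 13 mm farther back than shut.
Start: joints at [1.164, 0.264, 1.604, -0, 1.274, -0.037], TCP at [0.244, 0.629, 0.231] pointing down, gripper open.
Joint ranges: [-2.63, 2.63], [-0.94, 2.18], [0.31, 2.57], [-1.31, 4.45], [0, 2.66], [-2.55, 2.55]. Speed limits (rad/s): [2.57, 2.57, 3.14, 3.14, 3.14, 3.14].

## Interface

Orientations are given as a rotation vector (axis times angle).
In Python, from workcell import read_state, vision, ticket gives the robot as it stands. The module is installed in compiled form; this text tells all that it offers.
- The arm moves only by the tool jog_arm, never from a script. Its arguments are lists of equal length, an entry for each row: "turn": the turn, a rotation vector about the tool's x, y, z in rad, a list of three; "delta_pos": the shift along the tool's x, y, z in m, a list of three; "gripper": the finger opening in m, from 0 to 0.0854. In form: {"turn": [[rx, ry, rz], ...], "delta_pos": [[dx, dy, dz], ...], "gripper": [gripper, ...]}. A call has 1 to 20 rows; each row shifts and turns the commanded pose from where the row before left it, along the tool's axes as they then stand; what a row does not reach is not made up. A row lasts 1/12 s, in which the tool goes at most 41.7 mm and 7.16 degrees, less where a joint would pass 70% of its speed; a pose out of reach is approached as far as the arm can. A call with a gripper value outside its range is refused whole. The fingers move at their own pace and stop on an object; "grip_force" is the grip in N (left out, the last holds). Time passes only in rows, so rows that do not move let the fingers close. It gives the time, the measured TCP pose, the force, the opening and the grip force at its end, in the units of the state.
- read_state(): the state, without advancing time (a new reading comes with each control period).
- vision.read_camera(name): name is "scene" or "top"; returns the picture (480x640x3 uint8, red, green, blue); there is no depth.
- vision.calibration(name): a dict with "vfov" (degrees; the focal length in pixels is half the picture's height over the tangent of half this angle, whatever the lens; pixels are square), "cx", "cy" (the principal point, pixels), "R" (3x3) and "t" (3): a world point X has camera coordinates R X + t. Camera axes: x right, y down, z forward; pixel columns grow to the right and rows downward; lengths in m; the calibration is good to about 2 mm. A picture is of the moment at which its call begins. calibration takes no time and is no camera call.
- ticket.finish_job(): hands the job in; it is judged then, once.
The state is a dict: "time": time; "q": joint angles; "joint_vel": joint speeds; "joint_torque": joint torques, N m; "tool_pos": TCP position; "tcp_rot": TCP orientation; "wrist_force": force on the tool from outside, world axes, zero at the start; "torque": the same for the moment, N m; "width": opening from 0.0 (shut) to 1.0 (fully open); "grip_force": force on a finger pad.
Only numpy, scipy, OpenCV 4.12 (cv2) and the standard library are available. Lean on these libraries where they do the work, as an engineer would, in place of code of your own. Each camera call takes 0.05 s, during which the arm holds its last target. There are 200 camera calls.

## Working session

There is one attempt and no reset: what is moved stays moved. The work goes in short steps, Python scripts to look and compute and a tool call to move; the robot and the scene stay as the last step left them, time stands still between calls to the robot, and variables do not carry over. Pictures are saved under pics/ and viewed, at most 10 in all, crops included, and the job is handed in when it is done.

Besides the shell and the picture viewer there is one more tool, called after ">>>" by a JSON object that holds its "op" and its "data", one argument or row to a line. jog_arm: Moves the arm, as the interface text tells. Its arguments: {"type":"object","properties":{"turn":{"type":"array","items":{"type":"array","items":{"type":"number"}}},"delta_pos":{"type":"array","items":{"type":"array","items":{"type":"number"}}},"gripper":{"type":"array","items":{"type":"number"}},"grip_force":{"type":"number"}},"required":["turn","delta_pos","gripper"]}

```bash
mkdir -p pics
cat > h.py <<'E'
import numpy as np, cv2
from workcell import read_state, vision, ticket
def cam(n):
    c=vision.calibration(n); f=240/np.tan(np.radians(c["vfov"])/2)
    return f,c["cx"],c["cy"],np.array(c["R"]),np.array(c["t"])
def ray(n,uv,z=0.):
    f,cx,cy,R,t=cam(n); d=R.T@np.array([(uv[0]-cx)/f,(uv[1]-cy)/f,1]); o=-R.T@t
    return o+d*(z-o[2])/d[2]
def proj(n,X):
    f,cx,cy,R,t=cam(n); p=R@np.asarray(X,float)+t; return np.array([f*p[0]/p[2]+cx,f*p[1]/p[2]+cy])
def shot(n,name):
    im=vision.read_camera(n); cv2.imwrite(f"pics/{name}.png",cv2.cvtColor(im,cv2.COLOR_RGB2BGR)); return im
E
python3 - <<'E'
from h import *
for n in("top","scene"):
    shot(n,n+"0"); f,cx,cy,R,t=cam(n); print(n,f,cx,cy,-R.T@t,R.round(2).tolist())
s=read_state(); print(s)
E
```

```text
top 537.6939511516159 315.9325034397356 249.43996312173144 [0.46251203 0.05269928 0.877127  ] [[0.02, -1.0, -0.0], [-1.0, -0.02, -0.08], [0.08, 0.0, -1.0]]
scene 513.7843240595706 313.9540029529825 234.80037673598238 [0.05716927 0.55567915 0.49472526] [[-0.75, -0.66, 0.0], [-0.36, 0.4, -0.84], [0.55, -0.63, -0.54]]
{'time': 0.1, 'q': array([ 1.16410718e+00,  2.64719409e-01,  1.60525093e+00, -2.89892457e-06,
        1.27368802e+00, -3.68785894e-02]), 'joint_vel': array([-0.00133542, -0.00171796, -0.00331196,  0.00063037, -0.00176709,
       -0.00098677]), 'joint_torque': array([-2.13874928e-04, -5.16705823e+01, -3.68591380e+01, -1.19220799e-04,
        6.30891402e-03, -1.95346877e-05]), 'tool_pos': array([0.24369806, 0.62876243, 0.2300512 ]), 'tcp_rot': array([-0.57750793, -3.08759471,  0.00316583]), 'wrist_force': array([ 0.03874167,  0.53915035, -0.38965835]), 'torque': array([-0.01817286,  0.01106169, -0.0476433 ]), 'grip_force': 0.0, 'width': 1.0013631082634455}
```

View pics/top0.png

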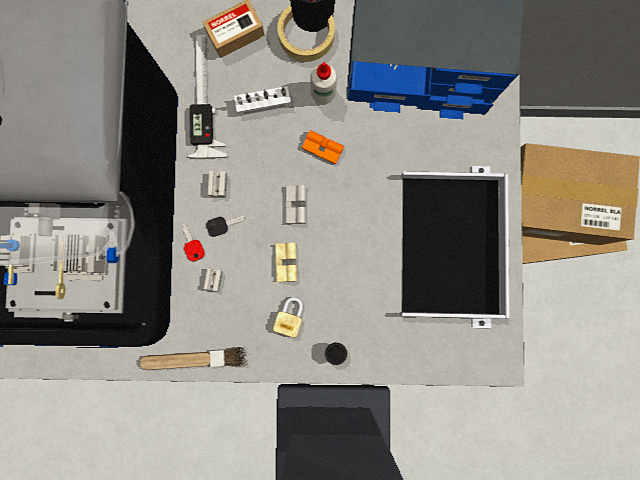

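View pics/scene0.png

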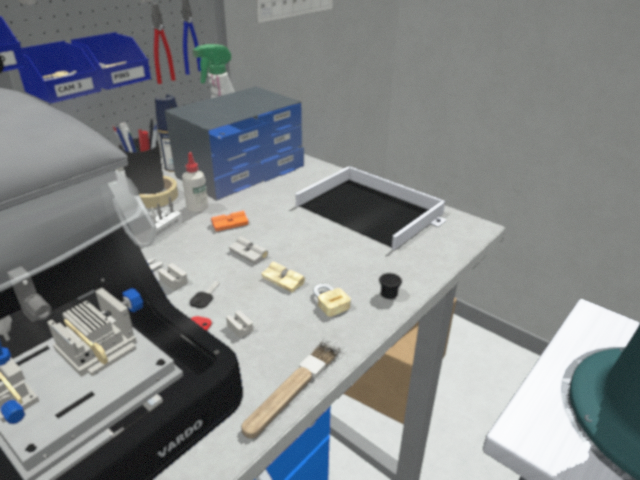

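The top view shows these things:
- Silver cylinder at (295,204) and brass cylinder at (285,262).
- Padlock at (289,318) and loupe at (336,353).
- Jaw blocks at (215,184) and (210,280).
- Tray interior spanning u 403–500, v 178–315.

Things that could be taken for a cylinder: orange look-alike (322,147), silver (295,204), brass (285,262), padlock (289,318), jaw blocks, and the metal strip (262,98). By the description I choose the silver and the brass one.

```bash
cat > m.py <<'E'
from h import *
def rect(n,im,box,lo,hi,kind):
    u0,v0,u1,v1=box; c=im[v0:v1,u0:u1].astype(int); hsv=cv2.cvtColor(im[v0:v1,u0:u1],cv2.COLOR_RGB2HSV).astype(int)
    m=((hsv[...,1]>70)&(hsv[...,2]>90)) if kind=="brass" else (np.abs(c.sum(2)/3-np.median(c.sum(2)/3))>13)
    m=m.astype(np.uint8)
    cs,_=cv2.findContours(m,cv2.RETR_EXTERNAL,cv2.CHAIN_APPROX_NONE); k=max(cs,key=cv2.contourArea)
    return k[:,0,:]+[u0,v0],m
E
python3 - <<'E'
from h import *
from m import rect
im=cv2.cvtColor(cv2.imread("pics/top0.png"),cv2.COLOR_BGR2RGB)
for nm,box,kind in(("silver",(272,178,318,230),"s"),("brass",(262,236,312,288),"brass")):
    k,m=rect("top",im,box,0,0,kind)
    P=np.array([ray("top",p,.015)[:2] for p in k])
    (c,s,a)=cv2.minAreaRect((P*1000).astype(np.float32)); print(nm,np.round(c,1),np.round(s,1),round(a,1))
for nm,uv,z in(("mouth far rail",(403,176),.028),("mouth near rail",(403,317),.028),("back far in",(500,178),.028),("back near in",(500,314),.028),("padlock",(289,318),.01),("loupe",(336,353),.02),("orange",(322,147),.01),("jawa",(215,184),.015),("jawb",(210,280),.015)):
    print(nm,ray("top",uv,z).round(3))
# two-view heights
def tri(a,b):
    A=[];B=[]
    for n,uv in(("top",a),("scene",b)):
        f,cx,cy,R,t=cam(n); x,y=(uv[0]-cx)/f,(uv[1]-cy)/f
        for w,r in((x,0),(y,1)): A.append(R[r]-w*R[2]); B.append(w*t[2]-t[r])
    return np.linalg.lstsq(np.array(A),np.array(B),rcond=None)[0].round(4)
sc=cv2.imread("pics/scene0.png")
big=cv2.hconcat([cv2.resize(cv2.imread("pics/top0.png")[170:350,255:355],(400,600),interpolation=cv2.INTER_CUBIC)[:, :] if 0 else cv2.resize(cv2.imread("pics/top0.png")[180:292,262:322],(300,560),interpolation=cv2.INTER_CUBIC),cv2.resize(sc[230:300,225:310],(500,412),interpolation=cv2.INTER_CUBIC)[:560]if 0 else cv2.copyMakeBorder(cv2.resize(sc[230:300,225:310],(500,412),interpolation=cv2.INTER_CUBIC),0,148,0,0,0)])
cv2.imwrite("pics/crop.png",big)
E
```

```text
silver [602.6  92. ] [70.3 43.9] 0.9
brass [512.4 104.6] [61.3 33.8] 1.2
mouth far rail [ 0.652 -0.082  0.028]
mouth near rail [ 0.428 -0.082  0.028]
back far in [ 0.651 -0.237  0.028]
back near in [ 0.435 -0.234  0.028]
padlock [0.423 0.098 0.01 ]
loupe [0.37  0.022 0.02 ]
orange [0.703 0.049 0.01 ]
jawa [0.638 0.222 0.015]
jawb [0.482 0.225 0.015]
```

View pics/crop.png

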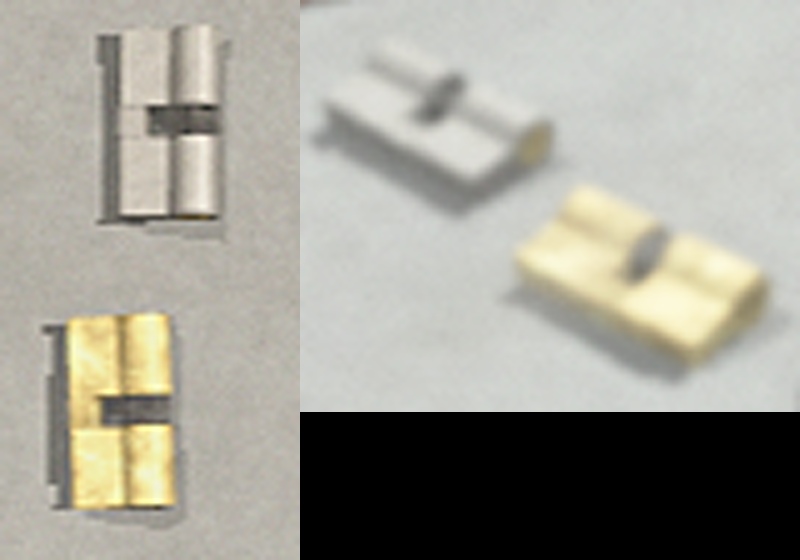

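The crop confirms it: the silver cylinder spans u 286–306, v 185–223 and the brass one u 276–297, v 243–282. Both have the middle notch and the right proportions (61 x 34 mm measured for the brass). I'll check the height by triangulation while rotating the tool.

Run:
```python
from h import *
def tri(a,b):
    A=[];B=[]
    for n,uv in(("top",a),("scene",b)):
        f,cx,cy,R,t=cam(n); x,y=(uv[0]-cx)/f,(uv[1]-cy)/f
        for w,r in((x,0),(y,1)): A.append(R[r]-w*R[2]); B.append(w*t[2]-t[r])
    return np.linalg.lstsq(np.array(A),np.array(B),rcond=None)[0].round(4)
print(tri((298.6,203.8),(248.8,246.5)),tri((289.5,261.9),(284.2,273)))
print(ray("top",(295.9,204),.015),ray("top",(286.2,262.2),.015))
```

```text
[0.6088 0.0867 0.0129] [0.5141 0.0996 0.0117]
[0.60664323 0.08964831 0.015     ] [0.51199229 0.10347871 0.015     ]
```

>>> {"op": "jog_arm", "data": {
  "turn": [
    [0,0,0.12],
    [0,0,0.12],
    [0,0,0.12],
    [0,0,0.12],
    [0,0,0.12],
    [0,0,0.12],
    [0,0,0.12],
    [0,0,0.12],
    [0,0,0.12],
    [0,0,0.12],
    [0,0,0],
    [0,0,0]
  ],
  "delta_pos": [
    [0,0,0],
    [0,0,0],
    [0,0,0],
    [0,0,0],
    [0,0,0],
    [0,0,0],
    [0,0,0],
    [0,0,0],
    [0,0,0],
    [0,0,0],
    [0,0,0],
    [0,0,0]
  ],
  "gripper": [0,0,0,0,0,0,0,0,0,0,0,0]
}}

```text
time: 1.1
tool_pos: [0.2438, 0.6291, 0.2307]
tcp_rot: [2.216, 2.226, -0.002]
wrist_force: [-0.3, -0.2, -0.0]
width: 0.002
grip_force: 0.0
```

Notch heights of 12–13 mm fit cylinders lying 17 mm high. The tool axes are now x = world y, y = world x and z = down. Next I move beside the brass cylinder.

>>> {"op": "jog_arm", "data": {
  "turn": [
    [0,0,0],
    [0,0,0],
    [0,0,0],
    [0,0,0],
    [0,0,0],
    [0,0,0],
    [0,0,0],
    [0,0,0],
    [0,0,0],
    [0,0,0],
    [0,0,0],
    [0,0,0],
    [0,0,0],
    [0,0,0],
    [0,0,0],
    [0,0,0],
    [0,0,0],
    [0,0,0],
    [0,0,0],
    [0,0,0]
  ],
  "delta_pos": [
    [-0.026,0.015,0],
    [-0.026,0.015,0],
    [-0.026,0.015,0],
    [-0.026,0.015,0],
    [-0.026,0.015,0],
    [-0.026,0.015,0],
    [-0.026,0.015,0],
    [-0.026,0.015,0],
    [-0.026,0.015,0],
    [-0.026,0.015,0],
    [-0.026,0.015,0],
    [-0.026,0.015,0],
    [-0.026,0.015,0],
    [-0.026,0.015,0.02],
    [-0.026,0.015,0.02],
    [-0.026,0.015,0.02],
    [-0.026,0.015,0.02],
    [-0.013,0.014,0.02],
    [0,0,0.02],
    [0,0,0]
  ],
  "gripper": [0,0,0,0,0,0,0,0,0,0,0,0,0,0,0,0,0,0,0,0]
}}

```text
time: 2.77
tool_pos: [0.5107, 0.1725, 0.1068]
tcp_rot: [-2.217, -2.22, 0.011]
wrist_force: [-0.5, 0.5, -1.2]
width: 0.001
grip_force: 0.0
```

>>> {"op": "jog_arm", "data": {
  "turn": [
    [0,0,0],
    [0,0,0],
    [0,0,0],
    [0,0,0],
    [0,0,0],
    [0,0,0],
    [0,0,0]
  ],
  "delta_pos": [
    [0,0,0.02],
    [0,0,0.02],
    [0,0,0.02],
    [0,0,0.02],
    [0,0,0.013],
    [0,0,0],
    [0,0,0]
  ],
  "gripper": [0,0,0,0,0,0,0]
}}

```text
time: 3.35
tool_pos: [0.5129, 0.1751, 0.0185]
tcp_rot: [-2.218, -2.224, 0.001]
wrist_force: [-0.1, -0.7, 0.5]
width: -0.005
grip_force: 0.0
```

>>> {"op": "jog_arm", "data": {
  "turn": [
    [0,0,0],
    [0,0,0],
    [0,0,0],
    [0,0,0],
    [0,0,0],
    [0,0,0],
    [0,0,0],
    [0,0,0],
    [0,0,0],
    [0,0,0],
    [0,0,0],
    [0,0,0],
    [0,0,0],
    [0,0,0],
    [0,0,0],
    [0,0,0],
    [0,0,0],
    [0,0,0],
    [0,0,0],
    [0,0,0]
  ],
  "delta_pos": [
    [0,0,0.006],
    [0,0,0.007],
    [-0.008,0,0],
    [-0.008,0,0],
    [-0.008,0,0],
    [-0.006,0,0],
    [-0.004,0,0],
    [-0.003,0,0],
    [-0.003,0,0],
    [-0.003,0,0],
    [-0.003,0,0],
    [-0.004,0,0],
    [-0.004,0,0],
    [-0.004,0,0],
    [-0.004,0,0],
    [-0.004,0,0],
    [-0.004,0,0],
    [-0.004,0,0],
    [-0.003,0,0],
    [0,0,0]
  ],
  "gripper": [0,0,0,0,0,0,0,0,0,0,0,0,0,0,0,0,0,0,0,0]
}}

```text
time: 5.02
tool_pos: [0.5135, 0.0969, 0.0052]
tcp_rot: [2.221, 2.222, -0.001]
wrist_force: [0.7, -0.4, -0.5]
width: -0.004
grip_force: 0.3
```

Run:
```python
from h import *
a=shot("top","t1"); b=shot("scene","s1")
cv2.imwrite("pics/c1.png",cv2.cvtColor(np.hstack([cv2.resize(a[170:340,190:390],(400,340)),cv2.resize(b[200:370,150:350],(400,340))]),cv2.COLOR_RGB2BGR))
```

```text
(no output)
```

View pics/c1.png

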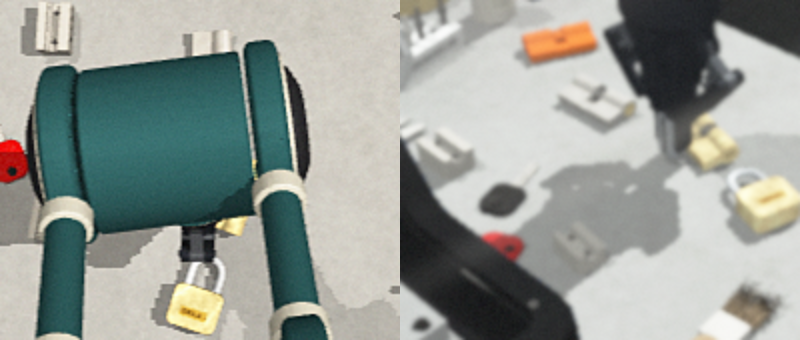

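The brass cylinder (crop right, near (712,145)) is in front of the fingers and fairly straight, and nothing else has been disturbed. I continue pushing.

>>> {"op": "jog_arm", "data": {
  "turn": [
    [0,0,0],
    [0,0,0],
    [0,0,0],
    [0,0,0],
    [0,0,0],
    [0,0,0],
    [0,0,0],
    [0,0,0],
    [0,0,0],
    [0,0,0],
    [0,0,0],
    [0,0,0],
    [0,0,0],
    [0,0,0],
    [0,0,0],
    [0,0,0],
    [0,0,0],
    [0,0,0],
    [0,0,0],
    [0,0,0]
  ],
  "delta_pos": [
    [-0.003,0,0],
    [-0.004,0,0],
    [-0.005,0,0],
    [-0.005,0,0],
    [-0.005,0,0],
    [-0.005,0,0],
    [-0.005,0,0],
    [-0.005,0,0],
    [-0.005,0,0],
    [-0.005,0,0],
    [-0.005,0,0],
    [-0.005,0,0],
    [-0.005,0,0],
    [-0.005,0,0],
    [-0.005,0,0],
    [-0.005,0,0],
    [-0.005,0,0],
    [-0.004,0,0],
    [-0.003,0,0],
    [0,0,0]
  ],
  "gripper": [0,0,0,0,0,0,0,0,0,0,0,0,0,0,0,0,0,0,0,0]
}}

```text
time: 6.78
tool_pos: [0.5135, 0.008, 0.0052]
tcp_rot: [2.221, 2.222, -0.0]
wrist_force: [0.5, -0.1, -0.2]
width: 0.004
grip_force: 0.1
```

Run:
```python
from h import *
a=shot("top","t2"); b=shot("scene","s2")
cv2.imwrite("pics/c2.png",cv2.cvtColor(np.hstack([cv2.resize(a[170:340,250:450],(400,340)),cv2.resize(b[180:350,210:410],(400,340))]),cv2.COLOR_RGB2BGR))
```

```text
(no output)
```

View pics/c2.png

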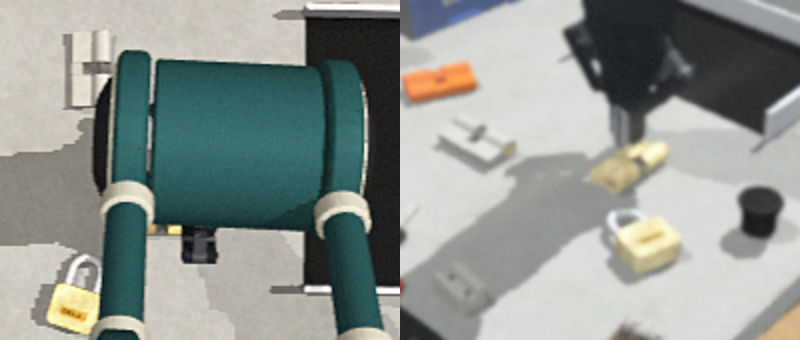

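The brass cylinder has turned and slipped to the near side of the fingers (scene crop (628,167)). I lift clear and look again.

>>> {"op": "jog_arm", "data": {
  "turn": [
    [0,0,0],
    [0,0,0],
    [0,0,0],
    [0,0,0],
    [0,0,0],
    [0,0,0],
    [0,0,0],
    [0,0,0],
    [0,0,0],
    [0,0,0],
    [0,0,0]
  ],
  "delta_pos": [
    [0,0,-0.02],
    [0,0,-0.02],
    [0,0,-0.02],
    [0,0,-0.02],
    [-0.03,0,0],
    [-0.03,0,0],
    [-0.03,0,0],
    [-0.03,0,0],
    [-0.03,0,0],
    [0,0,0],
    [0,0,0]
  ],
  "gripper": [0,0,0,0,0,0,0,0,0,0,0]
}}

```text
time: 7.8
tool_pos: [0.5136, -0.1424, 0.0852]
tcp_rot: [-2.223, -2.219, -0.0]
wrist_force: [-0.2, -0.2, -0.3]
width: 0.001
grip_force: 0.0
```

```bash
cat > br.py <<'E'
from h import *
def brass(im):
    hsv=cv2.cvtColor(im,cv2.COLOR_RGB2HSV).astype(int)
    m=((hsv[...,1]>70)&(hsv[...,2]>90)&(hsv[...,0]>14)&(hsv[...,0]<35)).astype(np.uint8)
    m[:170]=0;m[345:]=0;m[:,:225]=0;m[:,520:]=0
    cs,_=cv2.findContours(m,cv2.RETR_EXTERNAL,cv2.CHAIN_APPROX_NONE)
    for k in cs:
        if cv2.contourArea(k)<60: continue
        P=np.array([ray("top",p,.014)[:2] for p in k[:,0,:]])
        c,s,a=cv2.minAreaRect((P*1000).astype(np.float32)); print("brass-ish",np.round(c,1),np.round(s,1),round(a,1),k[:,0,:].mean(0).round(0))
E
python3 - <<'E'
from br import *
a=shot("top","t3"); brass(a)
E
```

```text
brass-ish [413.9 100.4] [39.9 34.5] 72.6 [287. 324.]
brass-ish [488.6  31.5] [62.8 33. ] 86.9 [331. 277.]
```

View pics/t3.png

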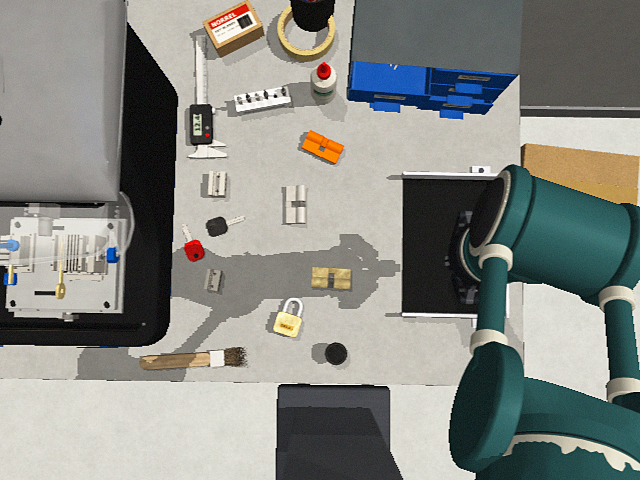

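The picture shows the brass cylinder at (331,277). It has turned 90° and now lies lengthwise along y at (0.489, 0.031), with everything else in place. I turn the tool 90° so the flat 22 mm finger back pushes, and go to its left end.

>>> {"op": "jog_arm", "data": {
  "turn": [
    [0,0,0.116],
    [0,0,0.116],
    [0,0,0.116],
    [0,0,0.116],
    [0,0,0.116],
    [0,0,0.116],
    [0,0,0.116],
    [0,0,0.116],
    [0,0,0.116],
    [0,0,0.116],
    [0,0,0.116],
    [0,0,0.116],
    [0,0,0.116],
    [0,0,0.116],
    [0,0,0],
    [0,0,0],
    [0,0,0],
    [0,0,0],
    [0,0,0],
    [0,0,0]
  ],
  "delta_pos": [
    [0,0,0],
    [0,0,0],
    [0,0,0],
    [0,0,0],
    [0,0,0],
    [0,0,0],
    [0,0,0],
    [0,0,0],
    [0,0,0],
    [0,0,0],
    [0,0,0],
    [0,0,0],
    [0,0,0],
    [0,0,0],
    [-0.005,-0.035,0],
    [-0.005,-0.035,0],
    [-0.005,-0.035,0],
    [-0.005,-0.035,0],
    [-0.005,-0.035,0],
    [-0.005,-0.035,0]
  ],
  "gripper": [0,0,0,0,0,0,0,0,0,0,0,0,0,0,0,0,0,0,0,0]
}}

```text
time: 9.52
tool_pos: [0.4935, 0.0729, 0.0852]
tcp_rot: [-3.14, 0.08, 0.001]
wrist_force: [-0.2, 0.2, -0.2]
width: 0.001
grip_force: 0.0
```

>>> {"op": "jog_arm", "data": {
  "turn": [
    [0,0,0],
    [0,0,0],
    [0,0,0],
    [0,0,0]
  ],
  "delta_pos": [
    [-0.004,-0.032,0],
    [0,0,0],
    [0,0,0],
    [0,0,0]
  ],
  "gripper": [0,0,0,0]
}}

```text
time: 9.85
tool_pos: [0.4918, 0.1029, 0.0851]
tcp_rot: [3.14, -0.078, -0.001]
wrist_force: [-0.2, 0.4, 0.0]
width: -0.0
grip_force: 0.0
```

>>> {"op": "jog_arm", "data": {
  "turn": [
    [0,0,0],
    [0,0,0],
    [0,0,0],
    [0,0,0],
    [0,0,0],
    [0,0,0],
    [0,0,0],
    [0,0,0],
    [0,0,0],
    [0,0,0],
    [0,0,0],
    [0,0,0],
    [0,0,0],
    [0,0,0],
    [0,0,0],
    [0,0,0],
    [0,0,0],
    [0,0,0],
    [0,0,0]
  ],
  "delta_pos": [
    [0,0,0.02],
    [0,0,0.02],
    [0,0,0.02],
    [0,0,0.012],
    [0,0,0.008],
    [0,0,0],
    [0,0.003,0],
    [0,0.003,0],
    [0,0.003,0],
    [0,0.003,0],
    [0,0.003,0],
    [0,0.003,0],
    [0,0.003,0],
    [0,0.003,0],
    [0,0.003,0],
    [0,0.003,0],
    [0,0.003,0],
    [0,0.003,0],
    [0,0,0]
  ],
  "gripper": [0,0,0,0,0,0,0,0,0,0,0,0,0,0,0,0,0,0,0]
}}

```text
time: 11.43
tool_pos: [0.4905, 0.0656, 0.0052]
tcp_rot: [3.14, -0.082, -0.0]
wrist_force: [-0.3, -0.2, 0.4]
width: 0.001
grip_force: 0.1
```

Run:
```python
from br import *
a=shot("top","t4"); b=shot("scene","s4"); brass(a)
cv2.imwrite("pics/c4.png",cv2.cvtColor(np.hstack([cv2.resize(a[200:340,250:450],(400,280)),cv2.resize(b[200:340,230:370],(400,400))[:280]]),cv2.COLOR_RGB2BGR))
```

```text
brass-ish [413.9 100.7] [40.3 34.5] 72.6 [288. 324.]
```

View pics/c4.png

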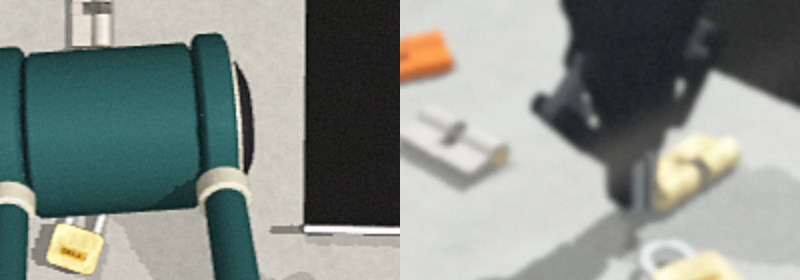

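The scene crop shows the brass cylinder (700,170) straight in front of the fingers with a flat end contact. I continue in steps and track it with the scene-camera mask.

>>> {"op": "jog_arm", "data": {
  "turn": [
    [0,0,0],
    [0,0,0],
    [0,0,0],
    [0,0,0],
    [0,0,0],
    [0,0,0],
    [0,0,0],
    [0,0,0],
    [0,0,0],
    [0,0,0],
    [0,0,0],
    [0,0,0]
  ],
  "delta_pos": [
    [0,0.003,0],
    [0,0.004,0],
    [0,0.004,0],
    [0,0.004,0],
    [0,0.004,0],
    [0,0.004,0],
    [0,0.004,0],
    [0,0.004,0],
    [0,0.004,0],
    [0,0.004,0],
    [0,0.003,0],
    [0,0,0]
  ],
  "gripper": [0,0,0,0,0,0,0,0,0,0,0,0]
}}

```text
time: 12.53
tool_pos: [0.4883, 0.0235, 0.0053]
tcp_rot: [3.14, -0.083, -0.0]
wrist_force: [0.3, 0.3, -0.5]
width: 0.004
grip_force: 0.0
```

```bash
cat > sb.py <<'E'
from h import *
def sbrass(im,z=.012):
    hsv=cv2.cvtColor(im,cv2.COLOR_RGB2HSV).astype(int)
    m=((hsv[...,1]>50)&(hsv[...,2]>70)&(hsv[...,0]>17)&(hsv[...,0]<35)).astype(np.uint8)
    cs,_=cv2.findContours(m,cv2.RETR_EXTERNAL,cv2.CHAIN_APPROX_NONE)
    for k in cs:
        if cv2.contourArea(k)<60: continue
        P=np.array([ray("scene",p,z)[:2] for p in k[:,0,:]])
        if not(.38<P[:,0].mean()<.7 and P[:,1].mean()<.2): continue
        c,s,a=cv2.minAreaRect((P*1000).astype(np.float32)); print("scene brass",np.round(c,1),np.round(s,1),round(a,1),k[:,0,:].mean(0).round(0))
E
python3 - <<'E'
from sb import *
sbrass(cv2.cvtColor(cv2.imread("pics/s4.png"),cv2.COLOR_BGR2RGB))
sbrass(shot("scene","s5"))
E
```

```text
scene brass [412.5 104.7] [44.3 44.7] 74.1 [334. 302.]
scene brass [486.9  26.6] [68.1 34.5] 88.8 [332. 259.]
scene brass [411.7 105. ] [46.4 43.7] 78.0 [335. 302.]
scene brass [487.7 -13.6] [34.9 68.6] 5.6 [347. 248.]
```

>>> {"op": "jog_arm", "data": {
  "turn": [
    [0,0,0],
    [0,0,0],
    [0,0,0],
    [0,0,0],
    [0,0,0],
    [0,0,0],
    [0,0,0],
    [0,0,0],
    [0,0,0],
    [0,0,0],
    [0,0,0]
  ],
  "delta_pos": [
    [0.0005,0.003,0],
    [0.0005,0.004,0],
    [0.0005,0.004,0],
    [0.0005,0.004,0],
    [0.0005,0.004,0],
    [0.0005,0.004,0],
    [0.0005,0.004,0],
    [0.0005,0.004,0],
    [0,0.004,0],
    [0,0.003,0],
    [0,0,0]
  ],
  "gripper": [0,0,0,0,0,0,0,0,0,0,0]
}}

```text
time: 13.5
tool_pos: [0.4903, -0.0147, 0.0053]
tcp_rot: [3.14, -0.083, 0.0]
wrist_force: [-0.1, -0.7, 0.6]
width: -0.002
grip_force: 0.0
```

Run:
```python
from sb import *
sbrass(shot("scene","s6"))
```

```text
scene brass [412.3 104.1] [45.4 44.8] 73.9 [334. 302.]
scene brass [490.5 -58.7] [39.2 84.9] 3.5 [361. 237.]
```

>>> {"op": "jog_arm", "data": {
  "turn": [
    [0,0,0],
    [0,0,0],
    [0,0,0],
    [0,0,0],
    [0,0,0],
    [0,0,0],
    [0,0,0],
    [0,0,0],
    [0,0,0],
    [0,0,0],
    [0,0,0]
  ],
  "delta_pos": [
    [0.0002,0.003,0],
    [0.0002,0.004,0],
    [0.0002,0.004,0],
    [0.0002,0.004,0],
    [0.0002,0.004,0],
    [0.0002,0.004,0],
    [0.0002,0.004,0],
    [0.0002,0.004,0],
    [0.0002,0.004,0],
    [0.0002,0.003,0],
    [0,0,0]
  ],
  "gripper": [0,0,0,0,0,0,0,0,0,0,0]
}}

```text
time: 14.47
tool_pos: [0.4905, -0.0528, 0.0053]
tcp_rot: [3.14, -0.083, 0.0]
wrist_force: [0.3, -0.4, 0.7]
width: -0.002
grip_force: 0.0
```

Run:
```python
from sb import *
b=shot("scene","s7"); sbrass(b)
cv2.imwrite("pics/c7.png",cv2.cvtColor(cv2.resize(b[170:290,300:460],(640,480)),cv2.COLOR_RGB2BGR))
```

```text
scene brass [412.7 104. ] [45.5 45.5] 74.1 [334. 302.]
scene brass [482.4 -98.2] [40.6 80.5] 30.1 [374. 228.]
```

View pics/c7.png

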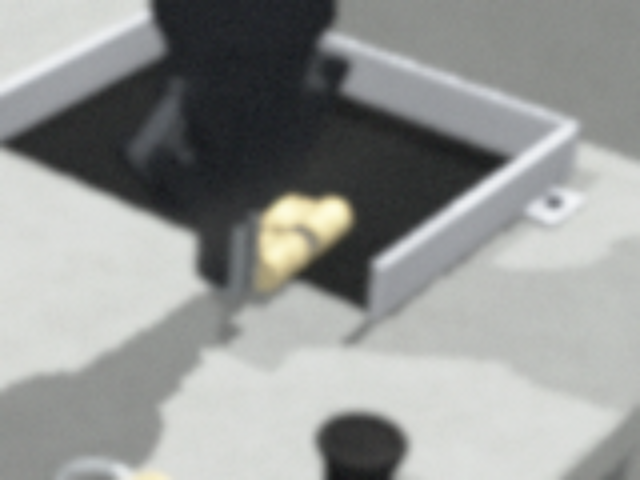

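The crop shows the brass cylinder half inside the tray (300,235), turned slightly but clear of the rails. I push on.

>>> {"op": "jog_arm", "data": {
  "turn": [
    [0,0,0],
    [0,0,0],
    [0,0,0],
    [0,0,0],
    [0,0,0],
    [0,0,0],
    [0,0,0],
    [0,0,0],
    [0,0,0],
    [0,0,0],
    [0,0,0],
    [0,0,0],
    [0,0,0],
    [0,0,0]
  ],
  "delta_pos": [
    [0,0.003,0],
    [0,0.004,0],
    [0,0.004,0],
    [0,0.004,0],
    [0,0.004,0],
    [0,0.004,0],
    [0,0.004,0],
    [0,0.004,0],
    [0,0.004,0],
    [0,0.004,0],
    [0,0.004,0],
    [0,0.004,0],
    [0,0.003,0],
    [0,0,0]
  ],
  "gripper": [0,0,0,0,0,0,0,0,0,0,0,0,0,0]
}}

```text
time: 15.68
tool_pos: [0.4878, -0.1027, 0.0053]
tcp_rot: [3.14, -0.082, 0.0]
wrist_force: [-0.4, -0.3, -0.3]
width: 0.001
grip_force: 0.0
```

>>> {"op": "jog_arm", "data": {
  "turn": [
    [0,0,0],
    [0,0,0],
    [0,0,0],
    [0,0,0],
    [0,0,0],
    [0,0,0],
    [0,0,0],
    [0,0,0],
    [0,0,0],
    [0,0,0],
    [0,0,0],
    [0,0,0]
  ],
  "delta_pos": [
    [0,-0.01,0],
    [0,0,-0.02],
    [0,0,-0.02],
    [0,0,-0.02],
    [0,0,-0.02],
    [0.01,-0.035,0],
    [0.01,-0.035,0],
    [0.01,-0.035,0],
    [0.01,-0.035,0],
    [0.01,-0.035,0],
    [0.01,-0.035,0],
    [0,0,0]
  ],
  "gripper": [0,0,0,0,0,0,0,0,0,0,0,0]
}}

```text
time: 16.68
tool_pos: [0.5613, 0.1208, 0.086]
tcp_rot: [-3.138, 0.075, -0.005]
wrist_force: [0.2, -0.1, 0.8]
width: 0.002
grip_force: 0.0
```

Run:
```python
from br import *
from sb import sbrass
a=shot("top","t8"); b=shot("scene","s8"); brass(a); sbrass(b)
```

```text
brass-ish [ 489.4 -147.3] [32.9 65.5] 4.4 [443. 279.]
scene brass [412.8 104.1] [45.6 45.7] 74.6 [334. 302.]
scene brass [ 487.9 -144.4] [41.  91.8] 4.8 [388. 219.]
```

Brass is in: centre (0.489, -0.147), size 33 x 65 as it should be, ends about 33 mm past the mouth. Next is the silver one at (0.606, 0.090).

>>> {"op": "jog_arm", "data": {
  "turn": [
    [0,0,-0.05],
    [0,0,0],
    [0,0,0],
    [0,0,0],
    [0,0,0],
    [0,0,0]
  ],
  "delta_pos": [
    [0,0,0],
    [0.022,-0.013,0],
    [0.022,-0.013,0],
    [0,0,0],
    [0,0,0],
    [0,0,0]
  ],
  "gripper": [0,0,0,0,0,0]
}}

```text
time: 17.28
tool_pos: [0.6021, 0.1394, 0.0847]
tcp_rot: [3.141, -0.005, -0.003]
wrist_force: [0.0, 0.3, -0.6]
width: -0.003
grip_force: 0.0
```

Run:
```python
from h import *
im=cv2.cvtColor(cv2.imread("pics/t3.png"),cv2.COLOR_BGR2RGB)
g=cv2.cvtColor(im,cv2.COLOR_RGB2GRAY)[182:228,280:312]
for v in range(0,46,3): print(" ".join(f"{x:3d}" for x in g[v]))
```

```text
197 195 199 197 200 191 194 191 196 201 196 198 197 200 198 199 197 201 198 197 204 196 198 199 196 195 194 196 191 195 195 197
200 199 194 195 192 201 193 190 185 196 205 202 197 193 194 199 175 154 159 182 200 216 234 230 201 184 190 197 197 192 197 198
203 167 114 126 130 118 184 222 220 219 209 214 208 220 218 200 150 141 177 201 214 219 237 233 206 196 174 158 180 196 196 188
199 157 125 125 133 116 191 222 214 215 216 214 217 214 230 193 132 142 174 201 216 222 237 237 214 182 161 166 184 201 195 191
200 201 164 121 126 113 194 224 215 218 218 220 218 211 220 190 134 138 171 197 213 223 235 234 211 176 165 186 196 200 198 204
197 198 163 120 122 107 201 229 220 215 216 214 216 215 220 186 134 144 173 196 212 223 237 231 209 182 159 188 201 199 198 199
194 197 155 119 132 113 195 225 216 215 216 222 235 231 229 187 128 139 149 154 173 178 193 206 205 174 162 190 201 199 198 197
196 205 164 119 123 141 199 212 211 215 211 161 101 100 106 101 104 101 103  89 113 126 116 125 131 143 165 190 198 198 200 197
205 210 170 128 125 144 201 211 215 208 205 151 110 124 128 116 104  95  87 
[... 247 characters left out ...]
 147 184 209 219 229 239 232 206 168 160 194 203 201 198 198
196 198 154 121 129 118 189 218 221 220 220 212 216 216 219 184 134 148 178 208 219 231 240 233 202 166 158 184 200 197 195 199
191 197 163 123 128 131 198 225 213 222 217 211 214 217 217 178 122 152 179 206 222 231 243 234 206 171 156 186 198 197 190 193
195 205 158 121 122 128 197 221 215 221 223 224 218 218 226 180 127 155 185 215 226 239 249 240 209 175 159 185 195 192 197 189
197 153 111 124 125 121 121 108  93  92  94 147 180 182 180 182 182 179 181 184 179 181 180 179 179 172 172 190 193 199 195 193
190 191 189 187 193 196 199 196 197 198 204 204 201 195 196 197 194 198 183 170 165 167 166 169 166 172 164 186 199 196 198 188
```

>>> {"op": "jog_arm", "data": {
  "turn": [
    [0,0,0],
    [0,0,0],
    [0,0,0],
    [0,0,0],
    [0,0,0],
    [0,0,0],
    [0,0,0],
    [0,0,0],
    [0,0,0],
    [0,0,0],
    [0,0,0],
    [0,0,0],
    [0,0,0],
    [0,0,0],
    [0,0,0],
    [0,0,0],
    [0,0,0],
    [0,0,0],
    [0,0,0]
  ],
  "delta_pos": [
    [0.004,0,0.02],
    [0,0,0.02],
    [0,0,0.02],
    [0,0,0.012],
    [0,0,0.007],
    [0,0,0],
    [0,0.003,0],
    [0,0.003,0],
    [0,0.003,0],
    [0,0.003,0],
    [0,0.003,0],
    [0,0.003,0],
    [0,0.003,0],
    [0,0.003,0],
    [0,0.003,0],
    [0,0.003,0],
    [0,0.003,0],
    [0,0.003,0],
    [0,0,0]
  ],
  "gripper": [0,0,0,0,0,0,0,0,0,0,0,0,0,0,0,0,0,0,0]
}}

```text
time: 18.87
tool_pos: [0.6072, 0.104, 0.0063]
tcp_rot: [3.141, -0.004, 0.0]
wrist_force: [-0.4, -0.4, 0.7]
width: 0.001
grip_force: 0.1
```

>>> {"op": "jog_arm", "data": {
  "turn": [
    [0,0,0],
    [0,0,0],
    [0,0,0],
    [0,0,0],
    [0,0,0],
    [0,0,0],
    [0,0,0],
    [0,0,0],
    [0,0,0]
  ],
  "delta_pos": [
    [0,0.003,0],
    [0,0.004,0],
    [0,0.004,0],
    [0,0.004,0],
    [0,0.004,0],
    [0,0.004,0],
    [0,0.004,0],
    [0,0.003,0],
    [0,0,0]
  ],
  "gripper": [0,0,0,0,0,0,0,0,0]
}}

```text
time: 19.62
tool_pos: [0.607, 0.0736, 0.0062]
tcp_rot: [3.141, -0.004, -0.0]
wrist_force: [-0.6, -0.9, 0.5]
width: 0.001
grip_force: 0.0
```

Run:
```python
from h import *
a=shot("top","t9"); b=shot("scene","s9")
cv2.imwrite("pics/c9.png",cv2.cvtColor(np.hstack([cv2.resize(a[150:290,250:450],(400,280)),cv2.resize(b[180:320,210:350],(400,400))[:280]]),cv2.COLOR_RGB2BGR))
```

```text
(no output)
```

View pics/c9.png

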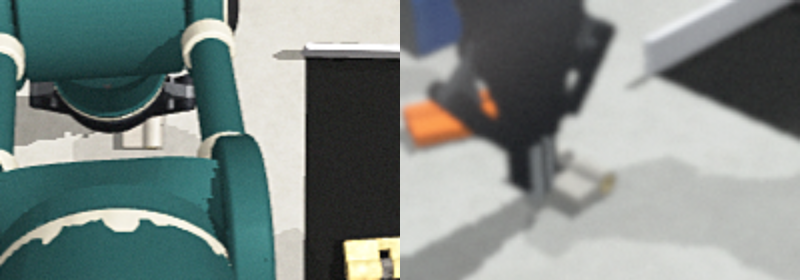

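The silver cylinder's near end shows at top crop (138,135), about pixel (319,217), with its lower edge level, so it is still straight. I push on.

>>> {"op": "jog_arm", "data": {
  "turn": [
    [0,0,0],
    [0,0,0],
    [0,0,0],
    [0,0,0],
    [0,0,0],
    [0,0,0],
    [0,0,0],
    [0,0,0],
    [0,0,0],
    [0,0,0]
  ],
  "delta_pos": [
    [0,0.003,0],
    [0,0.004,0],
    [0,0.004,0],
    [0,0.004,0],
    [0,0.004,0],
    [0,0.004,0],
    [0,0.004,0],
    [0,0.004,0],
    [0,0.003,0],
    [0,0,0]
  ],
  "gripper": [0,0,0,0,0,0,0,0,0,0]
}}

```text
time: 20.55
tool_pos: [0.607, 0.0397, 0.0063]
tcp_rot: [3.141, -0.004, -0.0]
wrist_force: [-0.1, 0.3, -0.2]
width: -0.003
grip_force: 0.0
```

```bash
cat > st.py <<'E'
from h import *
# lower edge (near end) of silver in the top picture: steepest vertical brightness drop per column
def edge(im,uc):
    g=cv2.GaussianBlur(cv2.cvtColor(im,cv2.COLOR_RGB2GRAY),(3,3),0).astype(int)
    for u in range(uc-14,uc+15,3):
        col=g[210:236,u]; print(u," ".join(f"{x}" for x in col))
E
python3 - <<'E'
from st import *
a=shot("top","t10"); b=shot("scene","s10")
y=read_state()["tool_pos"][1]-.0225; print(proj("top",(.606,y,.015)),proj("top",(.575,y,.015)),proj("scene",(.606,y,.015)))
edge(a,int(proj("top",(.575,y,.015))[0]))
E
```

```text
[340.35174628 205.05348123] [340.12656468 224.05398915] [279.93334029 229.76075842]
326 97 41 19 18 16 21 79 170 201 192 191 191 190 188 189 195 198 197 199 197 156 94 72 75 74 72
329 102 50 23 21 19 17 47 103 126 123 121 119 117 117 140 186 207 205 206 200 157 94 70 71 70 70
332 111 59 25 21 17 17 61 138 169 165 164 162 164 151 121 137 185 203 203 198 155 90 65 70 71 71
335 98 48 23 17 15 48 133 205 221 219 217 217 219 186 124 129 183 203 205 201 155 90 66 72 73 72
338 76 29 17 13 36 115 200 221 213 214 216 218 220 185 125 133 188 208 210 206 158 89 67 74 74 74
341 31 22 21 45 117 187 204 198 198 199 200 201 201 170 121 134 188 208 207 203 156 88 66 72 73 74
344 17 34 87 142 159 157 156 156 155 155 156 159 154 134 117 140 188 209 209 202 155 89 67 74 76 76
347 143 211 231 225 221 221 224 225 224 225 228 231 226 182 123 137 190 207 207 197 145 83 66 73 74 74
350 240 234 231 231 230 229 229 230 230 230 231 232 227 187 156 184 208 206 209 192 135 82 69 74 75 75
353 213 207 201 200 202 203 203 203 202 201 203 203 204 204 205 206 204 203 205 191 136 81 69 75 77 77
```

The edge is level at v≈223.5 (predicted 224), so it is dead straight. I continue.

>>> {"op": "jog_arm", "data": {
  "turn": [
    [0,0,0],
    [0,0,0],
    [0,0,0],
    [0,0,0],
    [0,0,0],
    [0,0,0],
    [0,0,0],
    [0,0,0],
    [0,0,0],
    [0,0,0],
    [0,0,0],
    [0,0,0],
    [0,0,0],
    [0,0,0]
  ],
  "delta_pos": [
    [0,0.003,0],
    [0,0.004,0],
    [0,0.004,0],
    [0,0.004,0],
    [0,0.004,0],
    [0,0.004,0],
    [0,0.004,0],
    [0,0.004,0],
    [0,0.004,0],
    [0,0.004,0],
    [0,0.004,0],
    [0,0.004,0],
    [0,0.003,0],
    [0,0,0]
  ],
  "gripper": [0,0,0,0,0,0,0,0,0,0,0,0,0,0]
}}

```text
time: 21.82
tool_pos: [0.6069, -0.0103, 0.0063]
tcp_rot: [3.141, -0.004, -0.0]
wrist_force: [0.1, -0.2, -0.3]
width: -0.003
grip_force: 0.0
```

Run:
```python
from st import *
a=shot("top","t11"); b=shot("scene","s11")
y=read_state()["tool_pos"][1]-.0225; print(proj("top",(.575,y,.015)))
edge(a,int(proj("top",(.575,y,.015))[0]))
```

```text
[371.11150111 224.51860715]
357 22 18 19 17 15 53 135 188 194 192 193 193 192 190 191 194 196 198 185 136 88 77 80 81 81 79
360 59 25 19 19 19 17 40 91 118 118 117 116 114 111 135 181 200 199 180 127 86 78 79 79 80 79
363 102 50 21 17 18 16 35 101 166 183 180 179 180 163 130 137 180 203 178 117 79 77 78 77 77 78
366 113 79 31 19 15 14 35 110 193 217 211 210 212 195 146 135 178 202 175 116 80 78 78 77 78 79
369 144 108 45 24 18 15 39 119 194 212 209 209 213 196 146 135 178 201 179 123 80 73 74 74 74 73
372 148 103 38 19 14 25 84 162 188 183 184 185 186 170 131 133 183 208 190 135 82 71 73 74 75 74
375 113 71 25 13 23 75 138 158 153 152 152 154 156 138 106 123 179 204 193 144 86 69 75 75 75 75
378 90 32 17 48 127 202 226 223 221 221 223 226 229 201 136 123 173 198 191 149 88 67 72 72 73 72
381 24 37 113 198 225 219 217 218 219 220 221 222 224 196 149 157 191 199 196 159 92 67 73 75 73 71
384 162 203 204 193 189 192 193 193 193 192 191 189 189 190 191 194 196 198 203 169 98 67 71 72 71 71
```

Still straight. I push it into the tray.

>>> {"op": "jog_arm", "data": {
  "turn": [
    [0,0,0],
    [0,0,0],
    [0,0,0],
    [0,0,0],
    [0,0,0],
    [0,0,0],
    [0,0,0],
    [0,0,0],
    [0,0,0],
    [0,0,0],
    [0,0,0],
    [0,0,0],
    [0,0,0],
    [0,0,0],
    [0,0,0]
  ],
  "delta_pos": [
    [0,0.003,0],
    [0,0.004,0],
    [0,0.004,0],
    [0,0.004,0],
    [0,0.004,0],
    [0,0.004,0],
    [0,0.004,0],
    [0,0.004,0],
    [0,0.004,0],
    [0,0.004,0],
    [0,0.004,0],
    [0,0.004,0],
    [0,0.004,0],
    [0,0.004,0],
    [0,0,0]
  ],
  "gripper": [0,0,0,0,0,0,0,0,0,0,0,0,0,0,0]
}}

```text
time: 23.17
tool_pos: [0.6068, -0.0655, 0.0063]
tcp_rot: [3.141, -0.004, 0.0]
wrist_force: [0.1, -0.6, 0.1]
width: -0.003
grip_force: 0.0
```

>>> {"op": "jog_arm", "data": {
  "turn": [
    [0,0,0],
    [0,0,0],
    [0,0,0],
    [0,0,0],
    [0,0,0],
    [0,0,0],
    [0,0,0],
    [0,0,0],
    [0,0,0],
    [0,0,0],
    [0,0,0],
    [0,0,0],
    [0,0,0],
    [0,0,0],
    [0,0,0],
    [0,0,0]
  ],
  "delta_pos": [
    [0,0.004,0],
    [0,0.004,0],
    [0,0.004,0],
    [0,0.004,0],
    [0,0.004,0],
    [0,0.004,0],
    [0,0.004,0],
    [0,0.004,0],
    [0,0.004,0],
    [0,0.004,0],
    [0,0.004,0],
    [0,0.004,0],
    [0,0.004,0],
    [0,0.004,0],
    [0,0.003,0],
    [0,0,0]
  ],
  "gripper": [0,0,0,0,0,0,0,0,0,0,0,0,0,0,0,0]
}}

```text
time: 24.5
tool_pos: [0.6067, -0.1243, 0.0063]
tcp_rot: [3.141, -0.004, 0.0]
wrist_force: [0.1, 0.2, 0.1]
width: -0.001
grip_force: 0.0
```

>>> {"op": "jog_arm", "data": {
  "turn": [
    [0,0,0],
    [0,0,0],
    [0,0,0],
    [0,0,0],
    [0,0,0],
    [0,0,0],
    [0,0,0],
    [0,0,0],
    [0,0,0],
    [0,0,0],
    [0,0,0],
    [0,0,0],
    [0,0,0],
    [0,0,0]
  ],
  "delta_pos": [
    [0,-0.01,0],
    [0,0,-0.02],
    [0,0,-0.02],
    [0,0,-0.02],
    [0,0,-0.02],
    [0,0,-0.02],
    [0,-0.035,0],
    [0,-0.035,0],
    [0,-0.035,0],
    [0,-0.035,0],
    [0,-0.035,0],
    [0,-0.035,0],
    [0,-0.035,0],
    [0,0,0]
  ],
  "gripper": [0,0,0,0,0,0,0,0,0,0,0,0,0,0]
}}

```text
time: 25.67
tool_pos: [0.6067, 0.1381, 0.1065]
tcp_rot: [-3.139, -0.004, -0.001]
wrist_force: [0.2, -0.5, 0.8]
width: 0.002
grip_force: 0.0
```

Run:
```python
from br import *
a=shot("top","t12"); b=shot("scene","s12"); brass(a)
g=cv2.cvtColor(a,cv2.COLOR_RGB2GRAY); m=np.zeros_like(g); m[182:240,405:490]=(g[182:240,405:490]>70)
cs,_=cv2.findContours(m,cv2.RETR_EXTERNAL,cv2.CHAIN_APPROX_NONE); k=max(cs,key=cv2.contourArea)
P=np.array([ray("top",p,.014)[:2] for p in k[:,0,:]]); print("silver",cv2.minAreaRect((P*1000).astype(np.float32)))
```

```text
brass-ish [ 489.4 -147.5] [32.9 65.1] 4.4 [441. 277.]
silver ((607.177490234375, -147.96096801757812), (34.09126663208008, 62.70880126953125), 89.87327575683594)
```

View pics/t12.png

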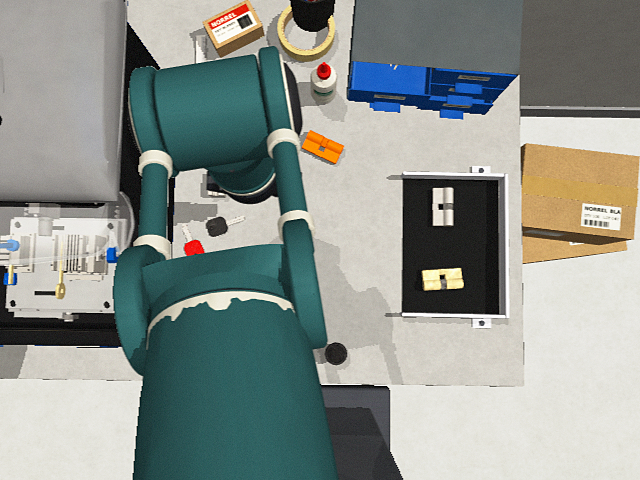

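The silver cylinder at (443,206) and the brass one at (442,279) both lie flat and well inside the tray. The loupe at (336,353) has not moved. The padlock showed unmoved in the scene-view measurements, and both jaw blocks in the last clear top view. The fingers are clear, so I hand the job in.

```bash
python3 -c "
from workcell import ticket
print(ticket.finish_job())"
```

```text
the job is handed in; nothing more can be done
None
```

Both lock cylinders lie flat inside the tray, over 30 mm behind the mouth by the last picture. The brass one turned lengthwise on its first push. No bystander was seen to move, though the arm hid the padlock and jaw blocks in the final top picture. The job is handed in at about 26 s, and `finish_job()` returned no verdict.

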